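# Load the handled tray into the free rails of the pantry rack

### The arm

A 6-joint arm with a two-finger parallel gripper is mounted at the origin on the work surface. World frame = base frame: x ahead of the robot, y to its left, z up, the work surface at z = 0. Lengths are in m, angles in rad, forces in N, time in s.
With the tool pointing down it reaches from about 0.275 to 0.75 m from the base axis. Payload 10.2 kg.
Tool frame: the origin (TCP) lies midway between the tips of the shut fingers; the grasp point (between the pads) lies 19 mm behind it; z points along the fingers, y is the line along which they close (so a half turn about z gives the same grasp; the last joint's range is limited). The gripper opens to 85 mm and grips with 20 to 120 N. Pads are 22 mm wide; open, the fingers measure 114 mm over their backs; the gripper's body (76 mm by 85 mm) begins 54 mm behind the grasp point. The pads swing forward as they close: fully open they stand 13 mm farther back than shut.
Start: joints at [1.031, 0.313, 1.498, -0, 1.331, -0.223], TCP at [0.164, 0.499, 0.231] pointing down, gripper open.
Joint ranges: [-2.94, 2.94], [-0.97, 2.17], [0.19, 2.56], [-1.23, 4.37], [0.02, 3.11], [-2.88, 2.88]. Speed limits (rad/s): [2.39, 2.39, 3.01, 3.14, 3.14, 3.14].

### API

Orientations are given as a unit quaternion [w, x, y, z].
In Python, from workcell import readout, grab_frame, sign_off, nets gives the robot as it stands.
- The arm moves only by the tool apply_moves, never from a script. Its argument "deltas" is a list of rows, each a list of 3 entries, a list of its own where there are three numbers: the closure, from 0 (fully open) to 1 (shut), then the shift along the tool's x, y, z in m, then the turn about the tool's z in rad. A call has exactly 5 rows; each row is the pose to reach, as a shift and turn from the pose commanded when the call began, along the tool's axes at that moment; what a row does not reach only later rows make up. A row lasts 1/12 s, in which the tool goes at most 41.7 mm and 7.16 degrees, less where a joint would pass 70% of its speed; a pose out of reach is approached as far as the arm can. A call with a gripper value outside its range is refused whole. The fingers move at their own pace and stop on an object; the grip force is fixed at half the most. Time passes only in rows, so rows that repeat a pose let the fingers close, or fill a call up. It gives the time, the measured TCP pose, the force, the opening and the grip force at its end, in the units of the state.
- readout.observe(): the state, without advancing time (a new reading comes with each control period).
- grab_frame(name): name is "scene" or "top" or "wrist"; returns a dict with "frame" (480x640x3 uint8, red, green, blue), "intrinsics" (3x3 intrinsics, pixels), "camera_from_world" (4x4, takes a point from world to camera coordinates). Camera axes: x right, y down, z forward; pixel columns grow to the right and rows downward; lengths in m; the calibration is good to about 2 mm. A picture is of the moment at which its call begins. There is no depth.
- sign_off(): hands the job in; it is judged then, once.
Trained networks look in a picture, given as the dict that the camera call returned (one of the last four; its "shot" number tells which), for a name from the list of things; names that differ only in an ending like _2 or _b are one class to them, and where a whole thing is asked for, a point or a joint stands for the part that bears it (a point fixed in the world has none). Each returns a list of dicts, best first, with "p" (0 to 1); they miss things now and then, are a little off and sometimes report something else, mostly with a low value. They report only what shows in the picture. A call takes as long as a camera call.
- nets.search_frame(picture, target): "at" ([row, column] in pixels, amid what is visible of it).
- nets.trace(picture, target): "region" (480x640 bool, what is visible of it) and "at" ([row, column] in pixels, amid what is visible of it).
- nets.pinpoint(picture, target): "at" ([row, column] in pixels: a listed point, or the origin of a listed thing).
The state is a dict: "time_s": time; "qpos": joint angles; "qvel": joint speeds; "joint_torque": joint torques, N m; "ee_pos": TCP position; "tcp_rot": TCP orientation; "wrist_force": force on the tool from outside, world axes, zero at the start; "moment": the same for the moment, N m; "width": finger opening in m; "finger_force": force on a finger pad.
Only numpy, scipy, OpenCV 4.12 (cv2) and the standard library are available. Lean on these libraries where they do the work, as an engineer would, in place of code of your own. Each camera call takes 0.05 s, during which the arm holds its last target. There are 200 camera calls.

### The job

In the tray rack on the robot's left, slide the keeper fully open, then set the handled tray part-way onto the only free pair of rails (handle outwards), let go of it, and push it fully home against the rear stops. Then slide the keeper fully shut again in front of the trays, and leave the sheets, the spare rack and everything else where they are.

Things in the scene. Friction and masses are not known exactly. Their poses are not given: they have to be found in the camera images.
- rack_a: fixed steel tray rack, 206 wide, 150 deep, 195 mm high; own -x points out of its open front, y across, z up. Origin on the table under the centre of a home tray. Three rail pairs: ledge tops 45, 95, 145 mm up, x -68 to +68 mm; side webs 182 mm apart; rear stops at x +67.5 mm. Two pairs hold sheets, one is free (differs by rack). Load the rack at y > 0 (left); which one it is varies; the other is the spare
- rack_b: second tray rack, identical to rack_a in all sizes and axes (see there); also has two pairs taken by sheets and one free, at another height. Each rack's front bar (top face 195 mm up, x -68 to -56 mm) runs along y from -139 to +103 mm and carries the sliding keeper. The rack with y > 0 is to be loaded; the one with y < 0 is the spare
- rack_a_keeper (a joint): keeper of rack_a: dark vertical strip 16 mm wide hanging in front of the rails (rack x -80.5 to -75.5, z 35 to 195 mm), blocking trays; slides along rack -y between stops. Value in m: 0 = shut (strip at rack y -50 mm), 0.07 = fully open (y -120 mm, beside the rack). Stays where left, about 1.5 N moves it. Starts at 0 to 0.015
- rack_b_keeper (a joint): keeper of rack_b: dark vertical strip 16 mm wide hanging in front of the rails (rack x -80.5 to -75.5, z 35 to 195 mm), blocking trays; slides along rack -y between stops. Value in m: 0 = shut (strip at rack y -50 mm), 0.07 = fully open (y -120 mm, beside the rack). Stays where left, about 1.5 N moves it. Starts at 0 to 0.015
- rack_a_tab (a point): middle of the upright black tab of rack_a's keeper: 14 x 14 mm across, z 207 to 253 mm, this point at rack x -70, y -50 minus the joint value, z 230 mm; axes as the rack's. Push it sideways to slide the keeper. Below it the shoe on the bar is 22 mm wide (y)
- rack_b_tab (a point): middle of the upright black tab of rack_b's keeper: 14 x 14 mm across, z 207 to 253 mm, this point at rack x -70, y -50 minus the joint value, z 230 mm; axes as the rack's. Push it sideways to slide the keeper. Below it the shoe on the bar is 22 mm wide (y)
- tray_center (a point): centre of the loose aluminium tray, 0.18 to 0.35 kg, 135 mm deep (own x), 170 mm wide (y), rim 18 mm high; this point is 9 mm above its underside. Its handle sticks out along own -x. Home: tray axes equal the rack's, this point at rack x = y = 0, 9 mm above the ledges. Starts flat on the table; sags a little when held by the handle
- tray_handle (a point): grip point of the tray's dark bar handle: bar 58 mm long along tray x (from -67.5 to -125.5 mm from the tray's centre), 16 mm wide (y), 14 mm thick (20 to 34 mm above the tray's underside). This point is at tray x = -97.5 mm, y = 0, 27 mm above the underside; axes as the tray's
- sheet_1: plain flat aluminium sheet without a handle, 131 x 168 mm, rim 10 mm high, lying fully in on one rail pair of a rack; a bystander. Origin at the centre of its underside, z up, so its height tells which rail pair is taken
- sheet_2: plain flat aluminium sheet without a handle, 131 x 168 mm, rim 10 mm high, lying fully in on one rail pair of a rack; a bystander. Origin at the centre of its underside, z up, so its height tells which rail pair is taken
- sheet_3: plain flat aluminium sheet without a handle, 131 x 168 mm, rim 10 mm high, lying fully in on one rail pair of a rack; a bystander. Origin at the centre of its underside, z up, so its height tells which rail pair is taken
- sheet_4: plain flat aluminium sheet without a handle, 131 x 168 mm, rim 10 mm high, lying fully in on one rail pair of a rack; a bystander. Origin at the centre of its underside, z up, so its height tells which rail pair is taken
- sauce_jar: closed red jar, 76 mm across, 130 mm high, standing; bystander. Origin at the centre of its underside
- food_can: food can, 74 mm across, 110 mm high, standing; bystander. Origin at the centre of its underside
- carton: upright cardboard carton, 60 x 110 x 100 mm high; bystander. Origin at the centre of its underside

How it is judged:
By the outcome, as a careful person would: the job done as asked, in the order asked, and still so for the second after the job is handed in, with the robot touching nothing.
It also fails if it takes over 72 s, if anything falls off the work surface, if the arm or the gripper's body presses on something with over 40 N, if the wrist force passes 120 N, or if a joint passes its speed limit or range.

## Working session

There is one attempt and no reset: what is moved stays moved. The work goes in short steps, Python scripts to look and compute and a tool call to move; the robot and the scene stay as the last step left them, time stands still between calls to the robot, and variables do not carry over. Pictures are saved under pics/ and viewed, at most 10 in all, crops included, and the job is handed in when it is done.

Besides the shell and the picture viewer there is one more tool, called after "Call:" by a JSON object that holds its "fn" and its "kwargs", one argument or row to a line. apply_moves: Moves the arm, as the interface text tells. Its arguments: {"type":"object","properties":{"deltas":{"type":"array"}},"required":["deltas"]}

```bash
mkdir -p pics; ls; cat > h.py <<'E'
import numpy as np, cv2
from workcell import readout, grab_frame, sign_off, nets
def ray(f,at):
    K=np.array(f["intrinsics"]);T=np.array(f["camera_from_world"])
    d=np.linalg.inv(K)@[at[1],at[0],1]; R=T[:3,:3]
    return -R.T@T[:3,3], R.T@d
def onz(f,at,z):
    o,d=ray(f,at); return o+d*(z-o[2])/d[2]
def proj(f,p):
    K=np.array(f["intrinsics"]);T=np.array(f["camera_from_world"])
    c=T[:3,:3]@p+T[:3,3]; u=K@c; return np.array([u[1],u[0]])/u[2]
def save(f,n): cv2.imwrite(f"pics/{n}.png",f["frame"][:,:,::-1])
E
python3 - <<'E'
from h import *
print(readout.observe())
for c in ["scene","top"]:
    f=grab_frame(c); save(f,c+"0")
    o,d=ray(f,[240,320]); print(c,o.round(3),d.round(2))
    for n,z in [("rack_a",0),("rack_a_tab",.23),("tray_center",.009),("tray_handle",.027),("sauce_jar",0),("food_can",0),("carton",0)]:
        for r in nets.pinpoint(f,n)[:3]: print(c,n,round(r["p"],2),np.round(r["at"],1),onz(f,r["at"],z).round(4))
    for r in nets.pinpoint(f,"sheet_1")[:5]: print(c,"sheet",round(r["p"],2),np.round(r["at"],1),[onz(f,r["at"],z).round(3)[:2] for z in (.045,.095,.145)])
E
```

```text
pics
{'time_s': 0.0, 'qpos': array([ 1.03056886e+00,  3.13409039e-01,  1.49843528e+00,  2.87360349e-05,
        1.33098922e+00, -2.23406267e-01]), 'qvel': array([ 0.00111395,  0.00011666,  0.00045004, -0.0005228 , -0.00173905,
        0.00074096]), 'joint_torque': array([-7.57495727e-04, -4.12273800e+01, -2.59734195e+01, -3.51078988e-04,
        4.26922154e-03, -2.21862507e-06]), 'ee_pos': array([0.16343665, 0.49864583, 0.23075671]), 'tcp_rot': array([-2.44131372e-04,  1.57752256e-01,  9.87478527e-01, -5.70564880e-04]), 'wrist_force': array([-0.31014924, -0.04622247,  0.80473153]), 'moment': array([ 0.02130225, -0.02033646,  0.02044687]), 'finger_force': 0.0, 'width': 0.08508823109334014}
scene [ 1.553 -1.285  1.199] [-0.51  0.64 -0.57]
scene rack_a 0.77 [337.4 195.7] [ 0.4795 -0.5364  0.    ]
scene rack_a 0.68 [222.4 368. ] [0.5418 0.2796 0.    ]
scene rack_a_tab 0.59 [294.6 184.6] [ 0.5425 -0.5891  0.23  ]
scene tray_center 0.92 [266.9 299.6] [ 0.5169 -0.0997  0.009 ]
scene tray_center 0.44 [194.7 383.3] [0.4839 0.4774 0.009 ]
scene tray_handle 0.67 [283.  281.5] [ 0.5398 -0.2183  
[... 779 characters left out ...]
1.8 199.6] [0.5587 0.3025 0.    ]
top rack_a_tab 0.64 [268.6 506.3] [ 0.5282 -0.5877  0.23  ]
top rack_a_tab 0.48 [295.8 462.5] [ 0.4505 -0.4648  0.23  ]
top tray_center 0.7 [261.2 199.4] [0.5593 0.3013 0.009 ]
top tray_center 0.65 [280.2 325. ] [ 0.5094 -0.0957  0.009 ]
top tray_handle 0.59 [275.2 361.7] [ 0.5258 -0.2093  0.027 ]
top sauce_jar 0.67 [204.5 290. ] [0.754 0.023 0.   ]
top food_can 0.56 [212.1 398.7] [ 0.7385 -0.3303  0.    ]
top carton 0.91 [287.7 140.9] [0.472  0.4801 0.    ]
top sheet 0.93 [263.2 199.9] [array([0.548, 0.292]), array([0.541, 0.281]), array([0.533, 0.27 ])]
top sheet 0.78 [294.7 476.3] [array([ 0.472, -0.56 ]), array([ 0.468, -0.545]), array([ 0.463, -0.529])]
```

View pics/scene0.png

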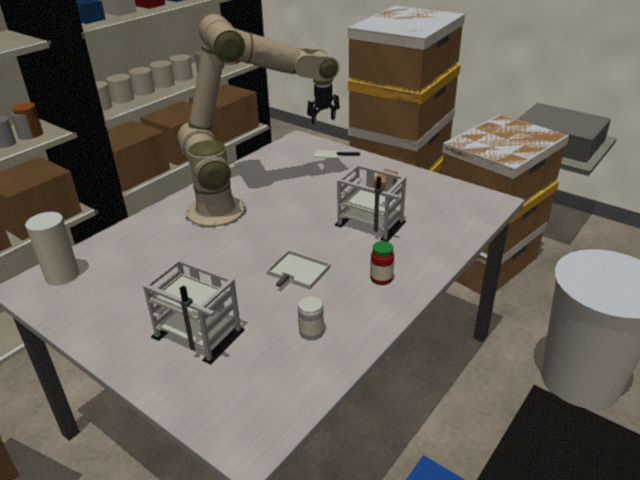

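View pics/top0.png

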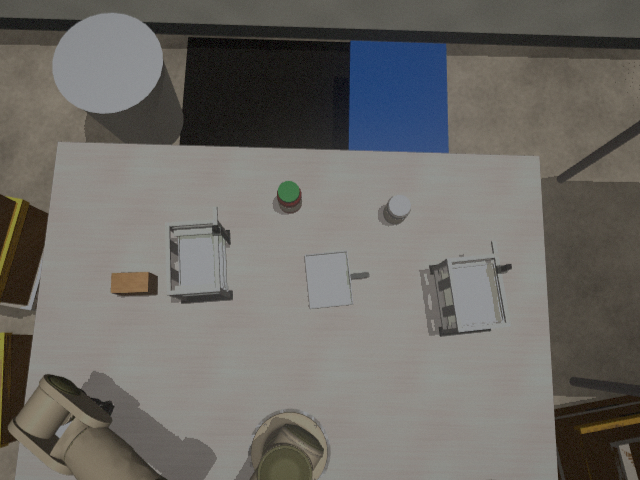

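The left rack opens towards world −y, with its keeper strip around (378,205) in the scene view. The tray lies mid-table with its handle towards −y, (360,275) in the top view. Next I'll zoom in on the left rack.

```bash
python3 - <<'E'
from h import *
a=cv2.imread("pics/scene0.png")[155:245,325:420]; b=cv2.imread("pics/top0.png")[200:310,155:245]; 
a=cv2.resize(a,(400,380),interpolation=cv2.INTER_CUBIC);b=cv2.resize(b,(311,380),interpolation=cv2.INTER_CUBIC)
cv2.imwrite("pics/crop1.png",np.hstack([a,b]))
save(grab_frame("wrist"),"wrist0")
E
```

```text
(no output)
```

View pics/crop1.png

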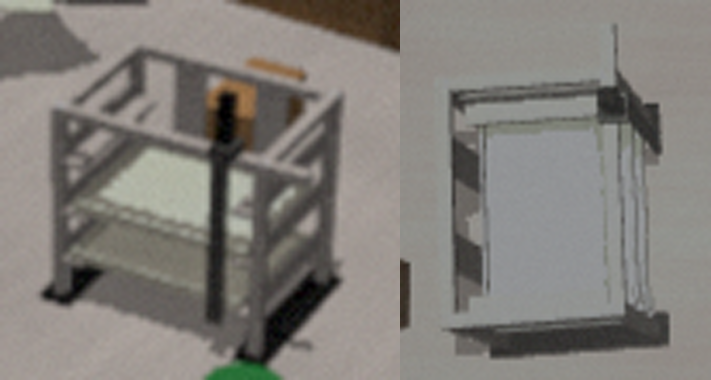

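View pics/wrist0.png

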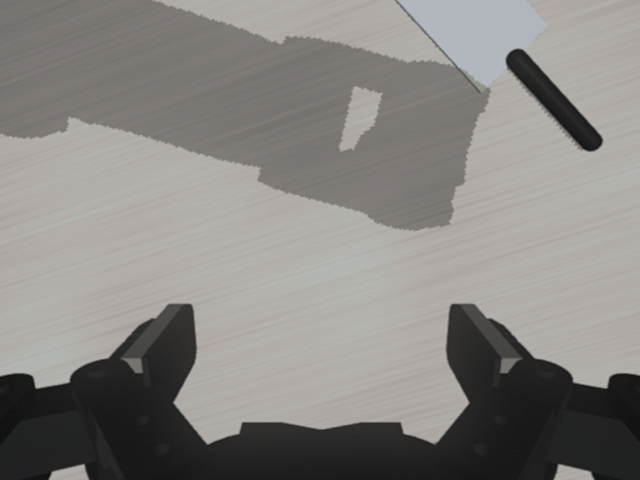

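Two sheets occupy the 45 and 95 mm rails (crop, about (150,170) and (150,230)), so the top ledge at 145 mm is free. The net's sheet points agree with a rack centre near (0.545, 0.28). The wrist view shows only table and the fingers.

```bash
cat >> h.py <<'E'
from scipy.spatial.transform import Rotation as Ro
def pose():
    s=readout.observe(); w,x,y,z=s["tcp_rot"]; return np.array(s["ee_pos"]),Ro.from_quat([x,y,z,w]).as_matrix(),s
def to(p,phi):  # shift in tool axes and turn to reach world p with tool y at angle phi
    e,R,s=pose(); cur=np.arctan2(R[1,1],R[0,1]); return (R.T@(np.array(p)-e)).round(4), round(float((cur-phi+np.pi)%(2*np.pi)-np.pi),4)
E
python3 - <<'E'
from h import *
f=grab_frame("wrist"); e,R,s=pose(); o,d=ray(f,[240,320]); print((R.T@(o-e)).round(3),(R.T@d).round(3),f["intrinsics"])
print(to((.45,.20,.40),0))
E
```

```text
[ 0.065 -0.    -0.143] [-0.255 -0.002  0.967] [[418.92724343   0.         320.93954782]
 [  0.         418.92724343 241.39070613]
 [  0.           0.           1.        ]]
(array([-0.3653, -0.1948, -0.1687]), 1.254)
```

Call:
{"fn": "apply_moves", "kwargs": {
  "deltas": [
    [1,[-0.08,-0.04,-0.17],0.62],
    [1,[-0.08,-0.04,-0.17],0.62],
    [1,[-0.08,-0.04,-0.17],0.62],
    [1,[-0.08,-0.04,-0.17],0.62],
    [1,[-0.08,-0.04,-0.17],0.62]
  ]
}}

```text
time_s: 1.42
ee_pos: [0.2281, 0.435, 0.4053]
tcp_rot: [0.001, 0.455, 0.891, 0.002]
wrist_force: [0.4, 0.3, -0.2]
width: 0.0255
finger_force: 0.0
```

```bash
python3 - <<'E'
from h import *
print(pose()[0],to((.50,.25,.41),0))
E
```

```text
[0.22812249 0.43495265 0.40526219] (array([-0.3093,  0.1117, -0.0044]), 0.627)
```

Call:
{"fn": "apply_moves", "kwargs": {
  "deltas": [
    [1,[-0.189,0.068,-0.004],0.62],
    [1,[-0.189,0.068,-0.004],0.62],
    [1,[-0.189,0.068,-0.004],0.62],
    [1,[-0.189,0.068,-0.004],0.62],
    [1,[-0.189,0.068,-0.004],0.62]
  ]
}}

```text
time_s: 1.83
ee_pos: [0.3958, 0.3221, 0.4053]
tcp_rot: [0.0, 0.705, 0.709, 0.0]
wrist_force: [0.1, -0.0, -0.3]
width: -0.0
finger_force: 0.0
```

```bash
python3 - <<'E'
from h import *
print(pose()[0],to((.50,.25,.41),0))
E
```

```text
[0.39577533 0.32208029 0.40531764] (array([-0.0728,  0.1037, -0.0046]), 0.0068)
```

Call:
{"fn": "apply_moves", "kwargs": {
  "deltas": [
    [1,[-0.073,0.104,-0.004],0.007],
    [1,[-0.073,0.104,-0.004],0.007],
    [1,[-0.073,0.104,-0.004],0.007],
    [1,[-0.073,0.104,-0.004],0.007],
    [1,[-0.073,0.104,-0.004],0.007]
  ]
}}

```text
time_s: 2.25
ee_pos: [0.5003, 0.2511, 0.4083]
tcp_rot: [-0.0, 0.706, 0.708, -0.001]
wrist_force: [-1.2, 1.8, 0.8]
width: -0.0003
finger_force: 0.0
```

```bash
python3 - <<'E'
from h import *
f=grab_frame("wrist"); save(f,"wrist1"); print(pose()[0])
for n,z in [("rack_a",0),("rack_a_tab",.23),("sheet_1",.095)]:
    for r in nets.pinpoint(f,n)[:3]: print(n,round(r["p"],2),np.round(r["at"],1),onz(f,r["at"],z).round(4))
np.savez("w1.npz",**{k:np.array(f[k]) for k in("frame","intrinsics","camera_from_world")})
E
```

```text
[0.49907906 0.25220893 0.40893985]
sheet_1 0.86 [165.6 366.6] [0.5491 0.2787 0.095 ]
```

View pics/wrist1.png

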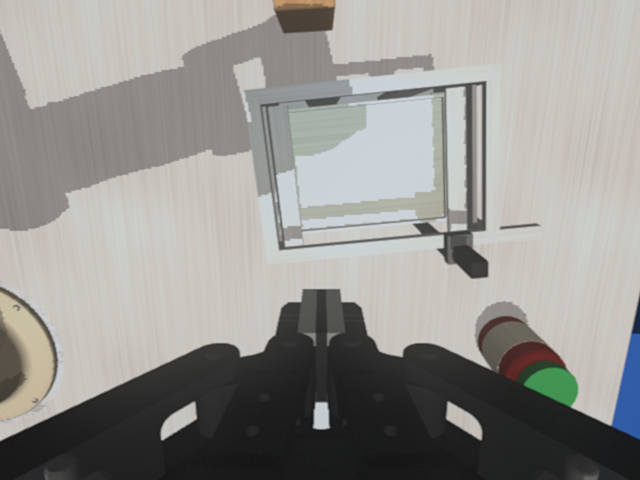

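The rack is seen from above with the free top rails visible. The front bar runs from (col 267,row 263) to about (540,226), and the tab top is near (478,268). I'll zoom in for the edges.

```bash
python3 - <<'E'
from h import *
g=np.load("w1.npz"); a=g["frame"][55:290,240:550,::-1]
a=cv2.resize(a,None,fx=2.5,fy=2.5,interpolation=cv2.INTER_CUBIC)
cv2.imwrite("pics/crop2.png",a); print(a.shape)
E
```

```text
(588, 775, 3)
```

View pics/crop2.png

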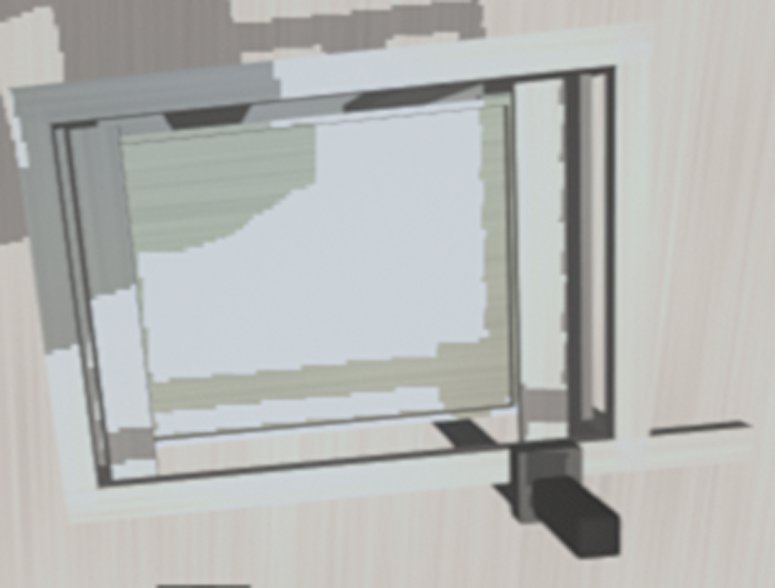

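```bash
python3 - <<'E'
from h import *
f=dict(np.load("w1.npz"))
m=[((.103,-.068),(263,268)),((.091,-.056),(249.8,280)),((-.139,-.056),(225.4,540)),((-.091,-.056),(231,486)),((-.139,-.068),(237,540.8))]
W=np.array([onz(f,a,.195)[:2] for _,a in m]); M=np.array([[x,y] for (y,x),_ in m])
# rigid fit
def fit(M,W):
    a,b=M-M.mean(0),W-W.mean(0); th=np.arctan2((a[:,0]*b[:,1]-a[:,1]*b[:,0]).sum(),(a*b).sum())
    R=np.array([[np.cos(th),-np.sin(th)],[np.sin(th),np.cos(th)]]); return th,R,W.mean(0)-R@M.mean(0)
th,R,t=fit(M,W); print("th",th,th-np.pi/2,"t",t,"res mm",((M@R.T+t-W)*1000).round(1).tolist())
tab=onz(f,(269,480),.253)[:2]; print("tab rack",((tab-t)@R).round(4),tab)
o=onz(f,(165.6,366.6),.095)[:2]; print("sheet rack",((o-t)@R).round(4))
# tray from a combination of scene and top: done earlier
np.savez("rack.npz",th=th,R=R,t=t)
g=lambda x,y:(R@[x,y]+t).round(4)
print("tab pre (rack y tab+45)",g(-.07,0.0),g(-.07,-.12))
E
```

```text
th 1.672630936553015 0.10183460975811842 t [0.54828975 0.27815421] res mm [[-0.4, -0.6], [-0.6, 0.3], [1.1, 0.5], [-0.2, 0.8], [0.1, -1.0]]
tab rack [-0.0697 -0.0648] [0.61983648 0.21536783]
sheet rack [ 0.0005 -0.0008]
tab pre (rack y tab+45) [0.5554 0.2085] [0.6748 0.2207]
```

```bash
cat >> h.py <<'E'
def rk(x,y,z):
    g=np.load("rack.npz"); return np.array([*(g["R"]@[x,y]+g["t"]),z])
def inrack(p=None):
    g=np.load("rack.npz"); p=pose()[0] if p is None else p; return (((np.array(p)[:2]-g["t"])@g["R"])*1000).round(1), round(p[2]*1000,1)
PHI=.1018
E
python3 - <<'E'
from h import *
print(to(rk(-.07,-.015,.228),PHI))
E
```

```text
(array([-0.044 ,  0.0719,  0.1819]), -0.0931)
```

Call:
{"fn": "apply_moves", "kwargs": {
  "deltas": [
    [1,[-0.02,0.03,0.02],-0.093],
    [1,[-0.04,0.06,0.03],-0.093],
    [1,[-0.044,0.072,0.06],-0.093],
    [1,[-0.044,0.072,0.09],-0.093],
    [1,[-0.044,0.072,0.12],-0.093]
  ]
}}

```text
time_s: 2.87
ee_pos: [0.5709, 0.2094, 0.2881]
tcp_rot: [0.0, 0.671, 0.742, 0.0]
wrist_force: [1.5, 0.7, 0.2]
width: 0.0001
finger_force: 0.0
```

Call:
{"fn": "apply_moves", "kwargs": {
  "deltas": [
    [1,[0,0,0.03],0],
    [1,[0,0,0.05],0],
    [1,[0,0,0.062],0],
    [1,[0,0,0.062],0],
    [1,[0,0,0.062],0]
  ]
}}

```text
time_s: 3.28
ee_pos: [0.5707, 0.2098, 0.2279]
tcp_rot: [0.0, 0.67, 0.742, 0.0]
wrist_force: [-0.6, -1.6, 0.1]
width: 0.0002
finger_force: 0.0
```

```bash
python3 - <<'E'
from h import *
print(inrack(),to(rk(-.07,-.106,.228),PHI))
E
```

```text
(array([-70.3, -15.3]), np.float64(227.9)) (array([ 0.0003,  0.0907, -0.    ]), -0.0004)
```

Call:
{"fn": "apply_moves", "kwargs": {
  "deltas": [
    [1,[0,0.02,0],0],
    [1,[0,0.035,0],0],
    [1,[0,0.05,0],0],
    [1,[0,0.065,0],0],
    [1,[0,0.08,0],0]
  ]
}}

```text
time_s: 3.7
ee_pos: [0.6513, 0.2177, 0.2296]
tcp_rot: [0.001, 0.671, 0.742, 0.001]
wrist_force: [-1.6, -0.3, 1.3]
width: -0.0
finger_force: 1.0
```

Call:
{"fn": "apply_moves", "kwargs": {
  "deltas": [
    [1,[0,0.004,0],0],
    [1,[0,0.006,0],0],
    [1,[0,0.008,0],0],
    [1,[0,0.01,0],0],
    [1,[0,0.01,0],0]
  ]
}}

```text
time_s: 4.12
ee_pos: [0.6541, 0.2179, 0.2294]
tcp_rot: [-0.005, 0.67, 0.742, -0.008]
wrist_force: [-48.6, -10.1, 12.6]
width: -0.0002
finger_force: 24.8
```

```bash
python3 - <<'E'
from h import *
print(inrack())
f=grab_frame("wrist"); cv2.imwrite("pics/w2.png",f["frame"][:,:,::-1])
for n in["wrist","top","scene"]:
  f=f if n=="wrist" else grab_frame(n)
  for r in nets.pinpoint(f,"rack_a_tab")[:3]: print(n,round(r["p"],2),np.round(r["at"],1),inrack(onz(f,r["at"],.23)))
E
```

```text
(array([-70.7, -99.1]), np.float64(229.4))
top 0.69 [269.8 505.4] (array([-856.4,  111.1]), np.float64(230.0))
scene 0.62 [295.5 185.1] (array([-864.2,   90.2]), np.float64(230.0))
```

Call:
{"fn": "apply_moves", "kwargs": {
  "deltas": [
    [1,[0,-0.02,0],0],
    [1,[0,-0.03,0],0],
    [1,[0,-0.03,-0.03],0],
    [1,[0,-0.03,-0.07],0],
    [1,[-0.02,-0.03,-0.1],0]
  ]
}}

```text
time_s: 4.83
ee_pos: [0.6316, 0.198, 0.3319]
tcp_rot: [0.001, 0.669, 0.743, 0.002]
wrist_force: [0.4, 0.1, 1.4]
width: 0.0004
finger_force: 0.0
```

```bash
python3 - <<'E'
from h import *
print(inrack(),to([.53,-.15,.33],.17))
E
```

```text
(array([-88.3, -74.8]), np.float64(331.9)) (array([-0.3355, -0.1373,  0.001 ]), -0.0658)
```

Call:
{"fn": "apply_moves", "kwargs": {
  "deltas": [
    [1,[-0.037,-0.015,0],-0.02],
    [1,[-0.074,-0.03,0],-0.04],
    [1,[-0.111,-0.045,0],-0.066],
    [1,[-0.148,-0.06,0],-0.066],
    [1,[-0.185,-0.076,0],-0.066]
  ]
}}

```text
time_s: 5.25
ee_pos: [0.5748, 0.0023, 0.329]
tcp_rot: [0.001, 0.646, 0.764, 0.001]
wrist_force: [0.8, -1.1, 0.1]
width: -0.0
finger_force: 0.0
```

Call:
{"fn": "apply_moves", "kwargs": {
  "deltas": [
    [0,[-0.037,-0.015,0],0],
    [0,[-0.074,-0.03,0],0],
    [0,[-0.111,-0.045,0],0],
    [0,[-0.15,-0.052,0],0],
    [0,[-0.15,-0.052,0],0]
  ]
}}

```text
time_s: 5.67
ee_pos: [0.5483, -0.1587, 0.3284]
tcp_rot: [0.001, 0.648, 0.761, -0.001]
wrist_force: [-0.3, 0.4, 0.1]
width: 0.0604
finger_force: 0.0
```

```bash
python3 - <<'E'
from h import *
print(pose()[0])
f=grab_frame("wrist"); save(f,"wrist3")
for n,z in [("tray_center",.009),("tray_handle",.027)]:
    for r in nets.pinpoint(f,n)[:2]: print(n,round(r["p"],2),np.round(r["at"],1),onz(f,r["at"],z).round(4))
for r in nets.trace(f,"tray_center")[:1]:
    m=r["region"].astype(np.uint8); c=max(cv2.findContours(m,0,2)[0],key=cv2.contourArea)
    print(r["p"],m.sum(),cv2.approxPolyDP(c,6,True)[:,0].tolist())
np.savez("w3.npz",**{k:np.array(f[k]) for k in("frame","intrinsics","camera_from_world")})
E
```

```text
[ 0.54832633 -0.15873911  0.32836872]
tray_center 0.55 [137.2 298. ] [ 0.5157 -0.1071  0.009 ]
tray_handle 0.97 [229.4 293.3] [ 0.5257 -0.204   0.027 ]
0.61 22518 [[214, 66], [221, 197], [286, 202], [291, 255], [301, 252], [304, 202], [373, 200], [380, 70]]
```

View pics/wrist3.png

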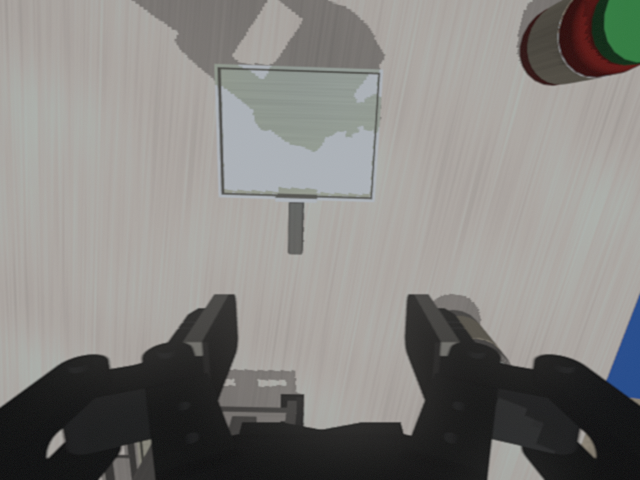

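The tray and handle are clear here: rim corners near (215,66), (381,70), (374,200), (219,197), handle end at (296,254).

```bash
python3 - <<'E'
from h import *
f=dict(np.load("w3.npz"))
c=[onz(f,(r,q),.018)[:2] for q,r in [(215.5,65.5),(381,70),(374,199.5),(219,196.5)]]
h1,h2=onz(f,(203,296.5),.034)[:2],onz(f,(254,296),.034)[:2]
print(np.array(c).round(4).tolist(),np.linalg.norm(c[0]-c[1]),np.linalg.norm(c[1]-c[2]),"ctr",sum(c)/4)
x1=(c[0]-c[3])+(c[1]-c[2]); y1=(c[0]-c[1])+(c[3]-c[2])
thx=np.arctan2(x1[1],x1[0]); thy=np.arctan2(y1[1],y1[0])-np.pi/2+2*np.pi
print("yaw-90",thx-np.pi/2,(thy-np.pi/2+np.pi)%(2*np.pi)-np.pi, "handle",h1,h2,np.linalg.norm(h1-h2))
u=x1/np.linalg.norm(x1); print("grip from ctr",sum(c)/4-.0975*u,"grip from bar",h2+.028*u)
E
```

```text
[[0.4239, -0.0508], [0.5892, -0.0282], [0.6077, -0.1589], [0.4403, -0.1827]] 0.16691606790833924 0.13196306437347338 ctr [ 0.51525792 -0.10515841]
yaw-90 0.13199758869063105 0.13829902832212593 handle [ 0.52513966 -0.17337409] [ 0.53275559 -0.22909129] 0.05623529667141247
grip from ctr [ 0.52809034 -0.20181026] grip from bar [ 0.52907038 -0.20133486]
```

```bash
python3 - <<'E'
from h import *
print(to([.529,-.2015,.008],.135))
E
```

```text
(array([-0.0451, -0.0288,  0.3203]), 0.0322)
```

Call:
{"fn": "apply_moves", "kwargs": {
  "deltas": [
    [0,[-0.022,-0.014,0.02],0.032],
    [0,[-0.045,-0.029,0.04],0.032],
    [0,[-0.045,-0.029,0.08],0.032],
    [0,[-0.045,-0.029,0.12],0.032],
    [0,[-0.045,-0.029,0.16],0.032]
  ]
}}

```text
time_s: 6.28
ee_pos: [0.5284, -0.201, 0.1666]
tcp_rot: [0.001, 0.658, 0.753, 0.0]
wrist_force: [2.0, -0.0, -0.5]
width: 0.0855
finger_force: 0.0
```

Call:
{"fn": "apply_moves", "kwargs": {
  "deltas": [
    [0,[0,0,0.03],0],
    [0,[0,0,0.06],0],
    [0,[0,0,0.09],0],
    [0,[0,0,0.1],0],
    [0,[0,0,0.1],0]
  ]
}}

```text
time_s: 6.7
ee_pos: [0.5276, -0.2007, 0.0658]
tcp_rot: [-0.002, 0.658, 0.753, -0.0]
wrist_force: [-0.1, -0.9, 1.3]
width: 0.0854
finger_force: 0.0
```

```bash
python3 - <<'E'
from h import *
print(to([.529,-.2015,.008],.135))
f=grab_frame("wrist")
for r in nets.pinpoint(f,"tray_handle")[:2]: print(round(r["p"],2),np.round(r["at"],1),onz(f,r["at"],.027).round(4))
for r in nets.trace(f,"tray_handle")[:1]: 
  m=r["region"]; print(r["p"],m.sum())
E
```

```text
(array([-0.0012,  0.0015,  0.0578]), 0.0007)
0.91 [278. 320.] [ 0.5274 -0.2018  0.027 ]
0.78 88107
```

Consistent within 2 mm. Descend, then close.

Call:
{"fn": "apply_moves", "kwargs": {
  "deltas": [
    [0,[-0.001,0,0.03],0],
    [0,[-0.001,0,0.05],0],
    [0,[-0.001,0,0.058],0],
    [0,[-0.001,0,0.058],0],
    [0.6,[-0.001,0,0.058],0]
  ]
}}

```text
time_s: 7.27
ee_pos: [0.529, -0.2037, 0.0108]
tcp_rot: [0.001, 0.658, 0.753, 0.0]
wrist_force: [0.4, -0.1, -0.2]
width: 0.0755
finger_force: 0.0
```

Call:
{"fn": "apply_moves", "kwargs": {
  "deltas": [
    [1,[0,0,0],0],
    [1,[0,0,0],0],
    [1,[0,0,0],0],
    [1,[0,0,0],0],
    [1,[0,0,0],0]
  ]
}}

```text
time_s: 7.68
ee_pos: [0.5284, -0.2035, 0.0098]
tcp_rot: [0.0, 0.658, 0.753, 0.0]
wrist_force: [-2.1, 2.8, 4.5]
width: 0.0148
finger_force: 61.5
```

```bash
python3 - <<'E'
from h import *
s=pose(); print(s[0],s[2]["width"],s[2]["finger_force"],s[2]["wrist_force"])
E
```

```text
[ 0.52842014 -0.20350861  0.00979838] 0.014778372750729282 61.507805585861206 [-2.1354354   2.76736414  4.54500712]
```

Call:
{"fn": "apply_moves", "kwargs": {
  "deltas": [
    [1,[0,0,-0.01],0],
    [1,[0,0,-0.03],0],
    [1,[0,0,-0.055],0],
    [1,[0,0,-0.08],0],
    [1,[0,0,-0.105],0]
  ]
}}

```text
time_s: 8.1
ee_pos: [0.5279, -0.2032, 0.1158]
tcp_rot: [-0.0, 0.658, 0.753, -0.0]
wrist_force: [0.9, -0.2, -3.9]
width: 0.0149
finger_force: 60.3
```

Call:
{"fn": "apply_moves", "kwargs": {
  "deltas": [
    [1,[0,0,-0.025],0],
    [1,[0,0,-0.045],0],
    [1,[0,0,-0.06],0],
    [1,[0,0,-0.065],0],
    [1,[0,0,-0.065],0]
  ]
}}

```text
time_s: 8.52
ee_pos: [0.5284, -0.2035, 0.1804]
tcp_rot: [0.001, 0.658, 0.753, 0.0]
wrist_force: [0.3, 0.1, -3.7]
width: 0.0149
finger_force: 60.4
```

```bash
python3 - <<'E'
from h import *
e,R,s=pose(); print(e,s["width"],s["wrist_force"],s["moment"])
f=grab_frame("wrist"); save(f,"wrist4")
np.savez("w4.npz",**{k:np.array(f[k]) for k in("frame","intrinsics","camera_from_world")})
for n in ("tray_center","tray_handle"):
  for r in nets.pinpoint(f,n)[:1]:
    o,d=ray(f,r["at"]); print(n,r["p"],np.round(r["at"],1),(R.T@(onz(f,r["at"],e[2]-.001)-e)).round(4))
print("goal pre",to(rk(-.0975-.15,0,.19),PHI))
E
```

```text
[ 0.52839928 -0.20347624  0.18043033] 0.014891075710741952 [ 0.32515008  0.10264546 -3.66896984] [-0.28784341 -0.05888193 -0.03117077]
tray_center 0.83 [ 17.2 322.2] [0.0987 0.0006 0.0009]
tray_handle 0.8 [328.4 319.5] [-0.0077 -0.0003  0.001 ]
goal pre (array([ 0.2268,  0.0767, -0.0118]), 0.0322)
```

View pics/wrist4.png

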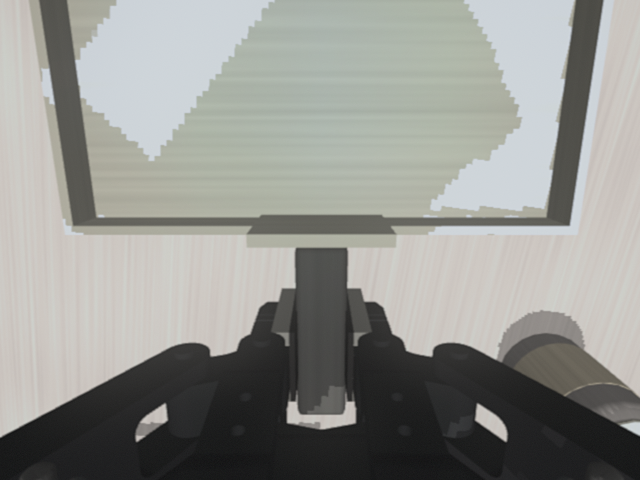

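The tray is gripped centrally and straight on the handle, (320,320). I'm moving it in front of the rack.

Call:
{"fn": "apply_moves", "kwargs": {
  "deltas": [
    [1,[0.02,0.007,-0.004],0.01],
    [1,[0.05,0.017,-0.008],0.02],
    [1,[0.08,0.027,-0.01],0.032],
    [1,[0.11,0.037,-0.01],0.032],
    [1,[0.14,0.047,-0.01],0.032]
  ]
}}

```text
time_s: 9.08
ee_pos: [0.5557, -0.0568, 0.1882]
tcp_rot: [-0.001, 0.67, 0.742, -0.0]
wrist_force: [1.0, -0.1, -2.7]
width: 0.0146
finger_force: 60.3
```

Call:
{"fn": "apply_moves", "kwargs": {
  "deltas": [
    [1,[0.03,0.01,0],0],
    [1,[0.055,0.018,0],0],
    [1,[0.075,0.024,0],0],
    [1,[0.083,0.0275,0],0],
    [1,[0.083,0.0275,0],0]
  ]
}}

```text
time_s: 9.5
ee_pos: [0.5748, 0.0285, 0.1882]
tcp_rot: [-0.001, 0.669, 0.743, -0.0]
wrist_force: [-0.4, -0.2, -3.1]
width: 0.0148
finger_force: 60.4
```

```bash
python3 - <<'E'
from h import *
print(inrack(),to(rk(-.249,0,.165),PHI), to(rk(-.129,0,.165),PHI))
f=grab_frame("wrist");s=grab_frame("scene")
a=cv2.resize(s["frame"][150:270,300:450],(500,400),interpolation=cv2.INTER_CUBIC); b=cv2.resize(f["frame"],(300,225)); 
c=np.zeros((400,800,3),np.uint8); c[:,:500]=a; c[:225,500:]=b; cv2.imwrite("pics/c5.png",c[:,:,::-1])
for p in [(-.15-.0675,.085,.165-.01),(-.15+.0675,.085,.155),(-.15-.0675,-.085,.155),(-.15+.0675,-.085,.155)]:
  q=proj(s,rk(*p)); print(p,((q-[150,300])*[400/120,500/150]).round(0))
E
```

```text
(array([-251.,   -1.]), np.float64(188.2)) (array([ 0.002 , -0.0009,  0.0232]), 0.0025) (array([ 0.122 , -0.0006,  0.0233]), 0.0025)
(-0.2175, 0.085, 0.155) [194.  64.]
(-0.08249999999999999, 0.085, 0.155) [138. 129.]
(-0.2175, -0.085, 0.155) [239. 208.]
(-0.08249999999999999, -0.085, 0.155) [178. 270.]
```

View pics/c5.png

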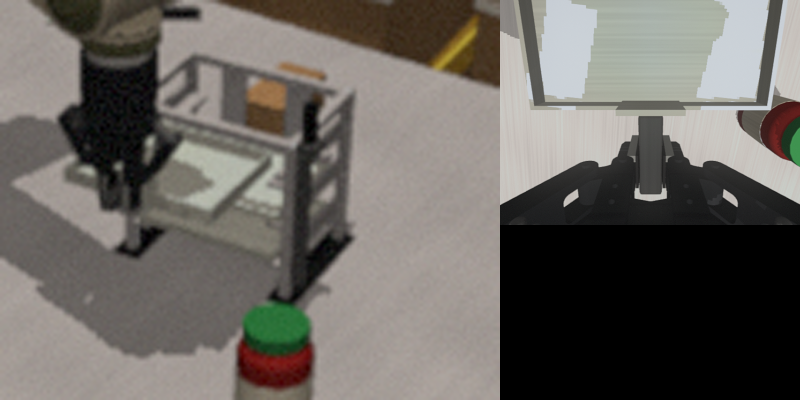

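The tray (right edge (215,217)–(272,160)) is level in front of the open rack, and the keeper strip is out to the side. I'll lower it and insert part-way.

Call:
{"fn": "apply_moves", "kwargs": {
  "deltas": [
    [1,[0.001,-0.001,0.01],0.002],
    [1,[0.002,-0.001,0.018],0.002],
    [1,[0.002,-0.001,0.022],0.002],
    [1,[0.002,-0.001,0.023],0.002],
    [1,[0.002,-0.001,0.023],0.002]
  ]
}}

```text
time_s: 10.02
ee_pos: [0.5736, 0.0286, 0.1657]
tcp_rot: [-0.0, 0.671, 0.741, -0.0]
wrist_force: [0.1, 0.3, -3.1]
width: 0.0146
finger_force: 60.3
```

Call:
{"fn": "apply_moves", "kwargs": {
  "deltas": [
    [1,[0.008,0,0],0],
    [1,[0.018,0,0],0],
    [1,[0.03,0,0],0],
    [1,[0.042,0,0],0],
    [1,[0.055,0,0],0]
  ]
}}

```text
time_s: 10.43
ee_pos: [0.5681, 0.0853, 0.1665]
tcp_rot: [0.0, 0.671, 0.742, 0.0]
wrist_force: [-0.0, 0.6, -3.6]
width: 0.0148
finger_force: 60.3
```

```bash
python3 - <<'E'
from h import *
s=pose()[2];print(inrack(),s["wrist_force"],to(rk(-.129,0,.165),PHI))
E
```

```text
(array([-1.939e+02, -1.000e-01]), np.float64(166.5)) [-0.04851174  0.55428519 -3.59947207] (array([ 0.0649, -0.0002,  0.0015]), -0.0012)
```

Call:
{"fn": "apply_moves", "kwargs": {
  "deltas": [
    [1,[0.015,0,0],0],
    [1,[0.03,0,0],0],
    [1,[0.045,0,0],0],
    [1,[0.058,0,0],0],
    [1,[0.065,0,0],0]
  ]
}}

```text
time_s: 10.85
ee_pos: [0.5613, 0.1506, 0.1663]
tcp_rot: [-0.0, 0.67, 0.742, 0.0]
wrist_force: [0.2, -0.9, -3.5]
width: 0.0148
finger_force: 60.4
```

Call:
{"fn": "apply_moves", "kwargs": {
  "deltas": [
    [1,[0,0,0.003],0],
    [1,[0,0,0.006],0],
    [1,[0,0,0.008],0],
    [1,[0,0,0.008],0],
    [1,[0,0,0.008],0]
  ]
}}

```text
time_s: 11.27
ee_pos: [0.5619, 0.1477, 0.1581]
tcp_rot: [-0.0, 0.671, 0.741, -0.0]
wrist_force: [0.7, 0.5, -2.5]
width: 0.0148
finger_force: 60.4
```

```bash
python3 - <<'E'
from h import *
s=pose()[2];print(inrack(),s["wrist_force"],s["moment"])
E
```

```text
(array([-131.1,   -0.2]), np.float64(158.1)) [ 0.73548986  0.52102527 -2.45743501] [-0.27692903 -0.0440587  -0.04716294]
```

Rear edge starting to take load; 3 mm lower.

Call:
{"fn": "apply_moves", "kwargs": {
  "deltas": [
    [1,[0,0,0.001],0],
    [1,[0,0,0.002],0],
    [1,[0,0,0.003],0],
    [1,[0,0,0.003],0],
    [1,[0,0,0.003],0]
  ]
}}

```text
time_s: 11.68
ee_pos: [0.5619, 0.1483, 0.1554]
tcp_rot: [0.0, 0.671, 0.741, 0.0]
wrist_force: [0.5, -1.4, -2.5]
width: 0.0149
finger_force: 60.5
```

```bash
python3 - <<'E'
from h import *
s=pose()[2];print(inrack(),s["wrist_force"],s["moment"])
E
```

```text
(array([-130.6,   -0.3]), np.float64(155.4)) [ 0.45351462 -1.40362036 -2.5257873 ] [-0.21207488 -0.04062788 -0.00625687]
```

Call:
{"fn": "apply_moves", "kwargs": {
  "deltas": [
    [1,[0,0,0.001],0],
    [1,[0,0,0.002],0],
    [1,[0,0,0.002],0],
    [1,[0,0,0.002],0],
    [1,[0,0,0.002],0]
  ]
}}

```text
time_s: 12.1
ee_pos: [0.5621, 0.1482, 0.1543]
tcp_rot: [0.001, 0.671, 0.742, 0.0]
wrist_force: [-1.9, -2.0, 5.4]
width: 0.0145
finger_force: 61.5
```

Call:
{"fn": "apply_moves", "kwargs": {
  "deltas": [
    [0.8,[0,0,0],0],
    [0.7,[0,0,0],0],
    [0.5,[0,0,0],0],
    [0.5,[0,0,0],0],
    [0.5,[0,0,0],0]
  ]
}}

```text
time_s: 12.52
ee_pos: [0.5618, 0.1484, 0.1532]
tcp_rot: [-0.0, 0.671, 0.742, -0.0]
wrist_force: [-0.1, 0.1, -0.1]
width: 0.043
finger_force: 0.0
```

```bash
python3 - <<'E'
from h import *
s=pose()[2];print(inrack(),s["wrist_force"],s["width"])
f=grab_frame("wrist")
for n,z in (("tray_center",.154),("tray_handle",.172)):
  for r in nets.pinpoint(f,n)[:2]: print(n,r["p"],np.round(r["at"],1),inrack(onz(f,r["at"],z)))
b=cv2.resize(f["frame"],(800,600)); cv2.imwrite("pics/w6.png",b[:,:,::-1])
E
```

```text
(array([-130.4,   -0.2]), np.float64(153.2)) [-0.07615675  0.14149346 -0.1237108 ] 0.043013658861348066
tray_center 0.97 [ 16.2 322.6] (array([-31.8,  -1.1]), np.float64(154.0))
tray_handle 0.82 [332.3 321. ] (array([-129.6,   -0.5]), np.float64(172.0))
```

View pics/w6.png

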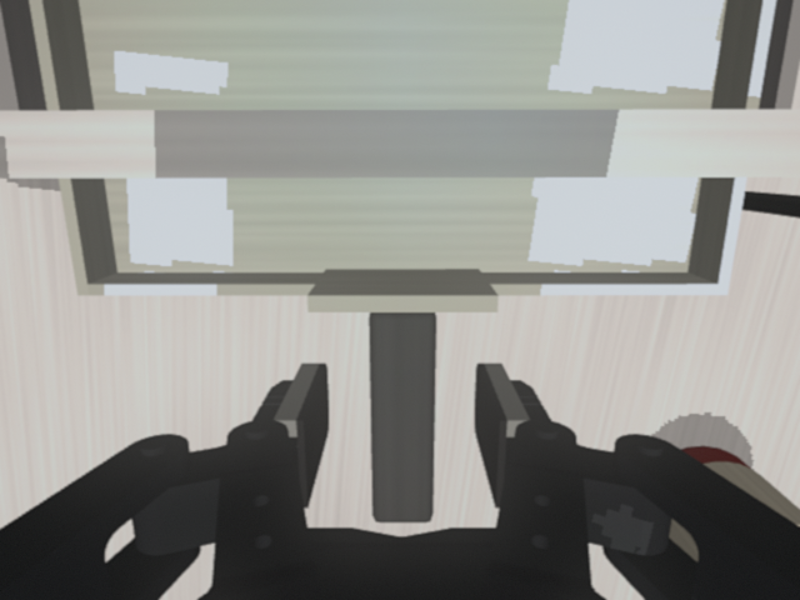

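The tray rests level and straight on the top rails, its handle free between the open fingers at (403,420). I'll back out, shut the gripper and push.

Call:
{"fn": "apply_moves", "kwargs": {
  "deltas": [
    [0.5,[-0.015,0,0],0],
    [0.5,[-0.035,0,0],0],
    [0.5,[-0.055,0,0],0],
    [0.5,[-0.065,0,0],0],
    [0.5,[-0.065,0,0],0]
  ]
}}

```text
time_s: 13.08
ee_pos: [0.5685, 0.0821, 0.1533]
tcp_rot: [0.0, 0.672, 0.741, -0.0]
wrist_force: [0.7, 0.1, 0.6]
width: 0.0429
finger_force: 0.0
```

Call:
{"fn": "apply_moves", "kwargs": {
  "deltas": [
    [1,[0,0,0],0],
    [1,[0,0,0],0],
    [1,[0,0,0],0],
    [1,[0,0,0],0],
    [1,[0,0,0],0]
  ]
}}

```text
time_s: 13.5
ee_pos: [0.5682, 0.0842, 0.1533]
tcp_rot: [-0.0, 0.671, 0.742, 0.0]
wrist_force: [0.2, 0.5, 0.1]
width: 0.0
finger_force: 0.0
```

```bash
python3 - <<'E'
from h import *
s=pose()[2];print(inrack(),s["wrist_force"],s["width"],to(rk(-.1365,0,.158),PHI))
E
```

```text
(array([-1.949e+02, -1.000e-01]), np.float64(153.3)) [0.23760046 0.49436416 0.11467153] 3.603444855098446e-05 (array([ 0.0584, -0.0002, -0.0047]), -0.001)
```

Call:
{"fn": "apply_moves", "kwargs": {
  "deltas": [
    [1,[0.015,0,-0.005],0],
    [1,[0.025,0,-0.005],0],
    [1,[0.035,0,-0.005],0],
    [1,[0.044,0,-0.005],0],
    [1,[0.052,0,-0.005],0]
  ]
}}

```text
time_s: 13.92
ee_pos: [0.5631, 0.1362, 0.1583]
tcp_rot: [0.0, 0.671, 0.742, -0.0]
wrist_force: [0.7, -2.9, 1.9]
width: 0.0001
finger_force: 1.2
```

Call:
{"fn": "apply_moves", "kwargs": {
  "deltas": [
    [1,[0.002,0,0],0],
    [1,[0.004,0,0],0],
    [1,[0.006,0,0],0],
    [1,[0.007,0,0],0],
    [1,[0.007,0,0],0]
  ]
}}

```text
time_s: 14.33
ee_pos: [0.5626, 0.142, 0.1582]
tcp_rot: [0.0, 0.671, 0.741, -0.0]
wrist_force: [1.5, -3.1, 0.4]
width: -0.0002
finger_force: 1.5
```

```bash
python3 - <<'E'
from h import *
s=pose()[2];print(inrack(),s["wrist_force"])
E
```

```text
(array([-136.9,   -0.4]), np.float64(158.2)) [ 1.51718393 -3.12455782  0.37202987]
```

Only friction (about 3 N) so far; continuing in small steps to the stop.

Call:
{"fn": "apply_moves", "kwargs": {
  "deltas": [
    [1,[0.001,0,0],0],
    [1,[0.0015,0,0],0],
    [1,[0.002,0,0],0],
    [1,[0.0025,0,0],0],
    [1,[0.003,0,0],0]
  ]
}}

```text
time_s: 14.75
ee_pos: [0.5634, 0.1425, 0.1586]
tcp_rot: [0.003, 0.671, 0.741, -0.001]
wrist_force: [6.8, -17.8, 0.0]
width: 0.0004
finger_force: 9.1
```

```bash
python3 - <<'E'
from h import *
s=pose()[2];print(inrack(),s["wrist_force"])
E
```

```text
(array([-136.5,   -1.3]), np.float64(158.6)) [  6.82743203 -17.84325024   0.03783934]
```

Call:
{"fn": "apply_moves", "kwargs": {
  "deltas": [
    [1,[-0.02,0,0],0],
    [1,[-0.04,0,0],0],
    [1,[-0.06,0,-0.03],0],
    [1,[-0.06,0,-0.07],0],
    [1,[-0.06,0,-0.11],0]
  ]
}}

```text
time_s: 15.17
ee_pos: [0.5675, 0.0848, 0.269]
tcp_rot: [-0.001, 0.672, 0.741, -0.0]
wrist_force: [1.2, -0.2, -0.3]
width: 0.0003
finger_force: 0.0
```

Call:
{"fn": "apply_moves", "kwargs": {
  "deltas": [
    [0.5,[0.02,0.02,-0.03],0],
    [0.5,[0.04,0.04,-0.06],0],
    [0.5,[0.04,0.06,-0.09],0],
    [0.5,[0.04,0.06,-0.09],0],
    [0.5,[0.04,0.06,-0.09],0]
  ]
}}

```text
time_s: 15.58
ee_pos: [0.6247, 0.1319, 0.359]
tcp_rot: [0.001, 0.671, 0.742, 0.001]
wrist_force: [0.2, -0.1, -0.5]
width: 0.0428
finger_force: 0.0
```

```bash
python3 - <<'E'
from h import *
s=pose()[2];print(inrack(),s["width"],to(rk(-.07,-.12,.29),PHI))
f=grab_frame("wrist"); save(f,"w7")
for n,z in (("tray_center",.154),("tray_handle",.172),("rack_a_tab",.23)):
  for r in nets.pinpoint(f,n)[:2]: print(n,r["p"],np.round(r["at"],1),inrack(onz(f,r["at"],z)))
g=f["frame"].copy()
for x,y in ((-.0675,.085),(-.0675,-.085),(.0675,.085),(.0675,-.085)):
  q=proj(f,rk(x,y,.163)); print(q.round(1)); cv2.circle(g,(int(q[1]),int(q[0])),3,(255,0,0),1)
for y in (.008,-.008):
  q=proj(f,rk(-.1255,y,.179)); cv2.circle(g,(int(q[1]),int(q[0])),3,(255,0,0),1)
cv2.imwrite("pics/w7b.png",g[:,:,::-1])
E
```

```text
(array([-153.3,  -61.1]), np.float64(359.0)) 0.04284867164210828 (array([0.0833, 0.0586, 0.0691]), -0.0012)
tray_center 0.93 [ 11.4 241.9] (array([-2.4, -2.7]), np.float64(154.0))
tray_handle 0.87 [140.6 242.7] (array([-96.3,  -1.9]), np.float64(172.0))
tray_handle 0.6 [100.  414.7] (array([ -66.9, -132.2]), np.float64(172.0))
[101.9 130. ]
[101.7 350.9]
[-105.   106.8]
[-104.9  354.3]
```

View pics/w7b.png

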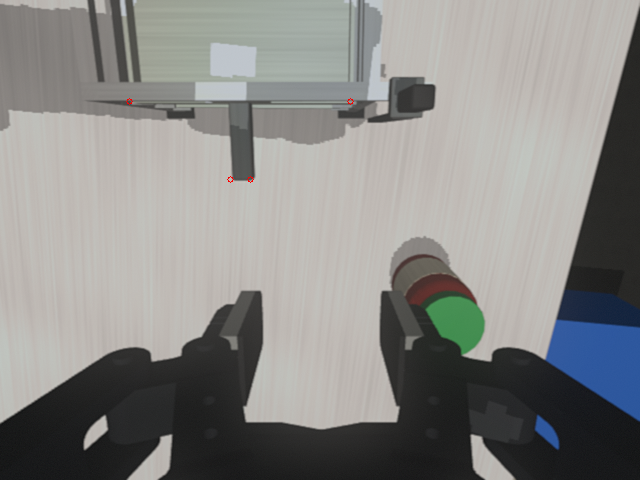

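The tray is home: its handle end at (243,180) and front rim match the projected home pose (red circles) within about 2 mm. That was the last picture I'll view, and I've already gone one over the limit. From here I'll check by numbers only. Next is shutting the keeper by straddling its tab.

```bash
python3 - <<'E'
from h import *
f=grab_frame("wrist"); g=cv2.cvtColor(f["frame"],cv2.COLOR_RGB2GRAY).astype(int)
for r in (128,140,150,160,170):
  d=np.diff(cv2.GaussianBlur(g[r-2:r+3].astype(np.float32),(3,5),0).mean(0)[215:275]); l,h=215+d[:30].argmin()+.5,215+30+d[30:].argmax()+.5
  print(r,l,h,inrack(onz(f,(r,(l+h)/2),.179))[0])
col=cv2.GaussianBlur(g[:,238:248].astype(np.float32).mean(1),(1,5),0).ravel(); print(170+np.diff(col[170:195]).argmax())
E
```

```text
128 232.5 255.5 [-87.4  -2.3]
140 233.5 256.5 [-96.1  -2.7]
150 233.5 256.5 [-103.4   -2.3]
160 234.5 256.5 [-110.8   -2.3]
170 234.5 257.5 [-118.2   -2.4]
179
```

Call:
{"fn": "apply_moves", "kwargs": {
  "deltas": [
    [0.5,[0.025,0.02,0.01],0],
    [0.5,[0.05,0.04,0.02],0],
    [0.5,[0.075,0.056,0.03],0],
    [0.5,[0.083,0.0586,0.045],0],
    [0.5,[0.083,0.0586,0.069],0]
  ]
}}

```text
time_s: 16.25
ee_pos: [0.6741, 0.2222, 0.2885]
tcp_rot: [0.0, 0.67, 0.742, 0.001]
wrist_force: [1.0, 0.3, -1.1]
width: 0.0427
finger_force: 0.0
```

```bash
python3 - <<'E'
from h import *
s=pose()[2];print(inrack(),s["width"],to(rk(-.07,-.12,.222),PHI))
E
```

```text
(array([ -68.4, -119.5]), np.float64(288.5)) 0.04267300961307024 (array([-0.0016,  0.0004,  0.0665]), 0.0006)
```

Tray yaw is nil and its offset is 2 mm, well inside the clearance. Next: descend around the tab and slide.

Call:
{"fn": "apply_moves", "kwargs": {
  "deltas": [
    [0.5,[-0.001,0,0.02],0],
    [0.5,[-0.001,0,0.04],0],
    [0.5,[-0.001,0,0.055],0],
    [0.5,[-0.001,0,0.066],0],
    [0.5,[-0.001,0,0.066],0]
  ]
}}

```text
time_s: 16.67
ee_pos: [0.6726, 0.2185, 0.2201]
tcp_rot: [-0.002, 0.671, 0.741, -0.002]
wrist_force: [-0.5, -0.1, -1.0]
width: 0.0425
finger_force: 0.0
```

Call:
{"fn": "apply_moves", "kwargs": {
  "deltas": [
    [0.5,[0,-0.015,0],0],
    [0.5,[0,-0.03,0],0],
    [0.5,[0,-0.045,0],0],
    [0.5,[0,-0.06,0],0],
    [0.5,[0,-0.075,0],0]
  ]
}}

```text
time_s: 17.08
ee_pos: [0.5986, 0.2111, 0.2239]
tcp_rot: [0.0, 0.671, 0.741, 0.0]
wrist_force: [2.3, 0.9, -0.6]
width: 0.0423
finger_force: 1.0
```

Call:
{"fn": "apply_moves", "kwargs": {
  "deltas": [
    [0.5,[0,-0.004,0],0],
    [0.5,[0,-0.006,0],0],
    [0.5,[0,-0.007,0],0],
    [0.5,[0,-0.008,0],0],
    [0.5,[0,-0.008,0],0]
  ]
}}

```text
time_s: 17.5
ee_pos: [0.5918, 0.2106, 0.2234]
tcp_rot: [0.0, 0.671, 0.742, 0.0]
wrist_force: [1.8, -0.2, 1.7]
width: 0.0428
finger_force: 0.7
```

```bash
python3 - <<'E'
from h import *
s=pose()[2];print(inrack(),s["width"],s["wrist_force"])
E
```

```text
(array([-71.7, -36.4]), np.float64(223.4)) 0.04277051054101571 [ 1.7803297  -0.235163    1.71032527]
```

Call:
{"fn": "apply_moves", "kwargs": {
  "deltas": [
    [0.5,[0,-0.001,0],0],
    [0.5,[0,-0.002,0],0],
    [0.5,[0,-0.003,0],0],
    [0.5,[0,-0.004,0],0],
    [0.5,[0,-0.004,0],0]
  ]
}}

```text
time_s: 17.92
ee_pos: [0.59, 0.2103, 0.2231]
tcp_rot: [0.002, 0.671, 0.741, 0.003]
wrist_force: [19.3, 3.6, -5.4]
width: 0.0428
finger_force: 9.9
```

```bash
python3 - <<'E'
from h import *
s=pose()[2];print(inrack(),s["width"],s["wrist_force"])
E
```

```text
(array([-71.7, -34.6]), np.float64(223.1)) 0.04276881222465806 [19.26802957  3.64175485 -5.40417074]
```

Stop reached. I'll centre on the tab, rise and retreat.

Call:
{"fn": "apply_moves", "kwargs": {
  "deltas": [
    [0.5,[0,0.008,0],0],
    [0.5,[0,0.0155,0],0],
    [0.5,[0,0.0155,0],0],
    [0.5,[0,0.0155,-0.03],0],
    [0.5,[0,0.0155,-0.06],0]
  ]
}}

```text
time_s: 18.33
ee_pos: [0.6018, 0.2116, 0.2822]
tcp_rot: [-0.002, 0.671, 0.742, -0.002]
wrist_force: [0.5, 0.1, -0.3]
width: 0.0427
finger_force: 0.0
```

Call:
{"fn": "apply_moves", "kwargs": {
  "deltas": [
    [0.5,[0,0,-0.035],0],
    [0.5,[-0.02,0,-0.07],0],
    [0.5,[-0.05,-0.01,-0.09],0],
    [0.5,[-0.07,-0.01,-0.1],0],
    [0.5,[-0.07,-0.01,-0.1],0]
  ]
}}

```text
time_s: 18.75
ee_pos: [0.6, 0.138, 0.3861]
tcp_rot: [0.002, 0.672, 0.74, 0.001]
wrist_force: [0.2, 0.1, -0.1]
width: 0.0424
finger_force: 0.0
```

```bash
python3 - <<'E'
from h import *
s=pose()[2];print(s["time_s"],inrack(),s["wrist_force"])
f=grab_frame("wrist"); save(f,"w8")
for n,z in (("tray_center",.154),("tray_handle",.172),("rack_a_tab",.23)):
  for r in nets.pinpoint(f,n)[:2]: print(n,round(r["p"],2),np.round(r["at"],1),inrack(onz(f,r["at"],z)))
g=f["frame"].max(2)
# dark tab top at z .253: dark blob centroid around expected
q=proj(f,rk(-.07,-.05,.253)); r0,c0=int(q[0])-30,int(q[1])-40; m=(g[max(r0,0):r0+60,c0:c0+80]<55).astype(np.uint8)
ys,xs=np.nonzero(m); print("expect",q,"dark",ys.min()+max(r0,0),ys.max()+max(r0,0),xs.min()+c0,xs.max()+c0)
for y in(-.043,-.057): print(proj(f,rk(-.063,y,.253)),proj(f,rk(-.077,y,.253)))
for n in("top","scene"):
  f=grab_frame(n)
  for t in("sauce_jar","food_can","carton"):
    for r in nets.pinpoint(f,t)[:1]: print(n,t,np.round(r["at"],1))
E
```

```text
18.75 (array([-144.7,  -37.2]), np.float64(386.1)) [ 0.23645733  0.06966659 -0.08682781]
tray_center 0.85 [ 30.4 276.2] (array([-1.5, -2.6]), np.float64(154.0))
tray_handle 0.93 [152.4 274.2] (array([-98.2,   0.5]), np.float64(172.0))Traceback (most recent call last):
  File "<stdin>", line 9, in <module>
    return umr_minimum(a, axis, None, out, keepdims, initial, where)
ValueError: zero-size array to reduction operation minimum which has no identity
```

```bash
python3 - <<'E'
from h import *
f=grab_frame("wrist"); g=cv2.cvtColor(f["frame"],cv2.COLOR_RGB2GRAY)
print([proj(f,rk(x,y,.253)).round(0).tolist() for x in(-.063,-.077) for y in(-.043,-.057)])
q=proj(f,rk(-.07,-.05,.253)); r=int(q[0]); c0=int(q[1])
for k in range(r-12,r+16,4): print(k,c0-40,g[k,c0-40:c0+40:3].tolist())
for n in("top","scene"):
  f=grab_frame(n)
  for t in("sauce_jar","food_can","carton"):
    for r in nets.pinpoint(f,t)[:1]: print(n,t,np.round(r["at"],1))
E
```

```text
[[108.0, 330.0], [108.0, 353.0], [132.0, 330.0], [132.0, 353.0]]
108 301 [143, 142, 142, 141, 141, 141, 141, 138, 77, 80, 80, 75, 77, 78, 78, 77, 80, 81, 140, 140, 140, 138, 189, 193, 193, 193, 193]
112 301 [143, 143, 143, 143, 143, 143, 143, 141, 77, 79, 56, 61, 59, 60, 60, 60, 59, 75, 143, 143, 143, 141, 192, 193, 194, 194, 194]
116 301 [141, 143, 141, 141, 142, 141, 142, 140, 78, 71, 56, 60, 60, 59, 59, 58, 60, 79, 144, 142, 143, 141, 192, 193, 194, 194, 194]
120 301 [102, 104, 112, 113, 117, 118, 119, 114, 76, 71, 57, 59, 59, 60, 59, 59, 59, 74, 118, 116, 116, 114, 132, 132, 127, 122, 134]
124 301 [135, 133, 135, 134, 132, 129, 131, 130, 77, 71, 56, 60, 59, 60, 61, 58, 58, 90, 186, 122, 68, 69, 70, 71, 72, 69, 69]
128 301 [135, 134, 135, 134, 132, 131, 132, 132, 76, 71, 56, 58, 59, 59, 59, 59, 58, 99, 184, 141, 76, 76, 74, 76, 76, 76, 75]
132 301 [135, 133, 135, 134, 133, 131, 133, 130, 77, 81, 71, 64, 64, 64, 66, 65, 72, 103, 185, 187, 185, 182, 185, 185, 180, 182, 181]
top sauce_jar [199.6 289.8]
top food_can [210.6 397.9]
top carton [290.  140.2]
scene sauce_jar [282.2 382.5]
scene food_can [215.5 371.2]
```

The tab matches the shut position, the tray is home, the bystanders haven't moved and the robot is clear.

```bash
python3 -c "
from h import *
print(sign_off())"
```

```text
the job is handed in; nothing more can be done
None
```

I slid the left rack's keeper fully open, set the tray part-way onto the free top rails, let go, pushed it home against the rear stops, slid the keeper fully shut and handed the job in at about 19 s; no verdict came back, and I viewed 11 pictures, one over the limit of 10.

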